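# Park the loose bottle, then hold the specimen case open at 60 degrees

### The arm

A 6-joint arm with a two-finger parallel gripper is mounted at the origin on a cart in front of the work surface, level with it; the furniture and walls round the work are solid. World frame = base frame: x ahead of the robot, y to its left, z up, the work surface at z = 0. Lengths are in m, angles in rad, forces in N, time in s.
With the tool pointing down it reaches from about 0.3 to 0.775 m from the base axis. Payload 14.6 kg.
Tool frame: the origin (TCP) lies on the centre line of the jaws, within the pads' length; the fingertips stand ctrl.tcp_to_tips ahead of it and the grasp point (between the pads) lies 2 mm behind it (ctrl.tcp_to_tips is the distance from the TCP to the fingertips, in m); z points along the fingers, y is the line along which they close (so a half turn about z gives the same grasp; the last joint's range is limited). The gripper opens to 94 mm and grips with 3 to 60 N. Pads are 16 mm wide; open, the fingers measure 119 mm over their backs; the gripper's body (75 mm by 177 mm) begins 78 mm behind the grasp point.
Start: joints at [1.281, 0.3, 1.521, -0, 1.321, -0.067], TCP at [0.122, 0.536, 0.222] pointing down, gripper open.
Joint ranges: [-3.03, 3.03], [-0.79, 2.21], [0.23, 2.52], [-1.04, 4.18], [0, 3.07], [-2.55, 2.55]. Speed limits (rad/s): [2.22, 2.22, 2.57, 3.14, 3.14, 3.14].

### API

Orientations are given as [roll, pitch, yaw] about the fixed x, y, z axes, in that order (R = Rz(yaw) Ry(pitch) Rx(roll)).
In Python, from station import telemetry, viewer, hand_in, ctrl gives the robot as it stands.
- The arm moves only by the tool step_arm, never from a script. Its argument "plan" is a list of rows, each an object of numbers: "dx", "dy", "dz": the shift along the tool's x, y, z scaled (see below); "rx", "ry", "rz": the turn, a rotation vector about the tool's x, y, z scaled (see below); "claw": the closure, from 0 (fully open) to 1 (shut). In form: [{"dx": .., "dy": .., "dz": .., "rx": .., "ry": .., "rz": .., "claw": ..}, ...]. A call has 1 to 10 rows; each row shifts and turns the commanded pose from where the row before left it, along the tool's axes as they then stand; what a row does not reach is not made up. The controller multiplies each number of a shift by 0.1 m and each number of a turn by 90 degrees. A row lasts 1/10 s, in which the tool goes at most 50 mm and 8.59 degrees, less where a joint would pass 70% of its speed; a pose out of reach is approached as far as the arm can. A call with a number of a shift or a turn outside -1 to 1 is refused whole. A call with a gripper value outside its range is refused whole. The fingers move at their own pace and stop on an object; "grip_force" is the grip in N (left out, the last holds). Time passes only in rows, so rows that do not move let the fingers close. It gives the time, the measured TCP pose, the force, the opening and the grip force at its end, in the units of the state.
- telemetry.get_obs(): the state, without advancing time (a new reading comes with each control period).
- viewer.camera(name): name is "side" or "top" or "wrist"; returns a dict with "img" (384x512x3 uint8, red, green, blue), "z_map" (384x512 float32, m along the optical axis (not along the pixel's ray), 0 where there is no reading), "fx", "fy", "cx", "cy" (pixels), "dist" ([k1, k2, p1, p2, k3] as OpenCV has them; the pictures are not rectified), "R" (3x3) and "t" (3): a world point X has camera coordinates R X + t; the wrist camera has in their place "tool_from_camera" (4x4, takes a point from camera to tool coordinates, whose origin is the TCP and whose axes are the flange's). Camera axes: x right, y down, z forward; pixel columns grow to the right and rows downward; lengths in m; the calibration is good to about 2 mm. A picture is of the moment at which its call begins: read the wrist's pose just before it.
- hand_in(): hands the job in; it is judged then, once.
Trained networks look in a picture, given as the dict that the camera call returned (one of the last four; its "shot" number tells which), for a name from the list of things; names that differ only in an ending like _2 or _b are one class to them, and where a whole thing is asked for, a point or a joint stands for the part that bears it (a point fixed in the world has none). Each returns a list of dicts, best first, with "score" (0 to 1); they miss things now and then, are a little off and sometimes report something else, mostly with a low value. They report only what shows in the picture. A call takes as long as a camera call. They do not tell look-alikes from the thing itself.
- viewer.recognise(target, picture): "rect" ([left, top, right, bottom] in pixels, round what is visible of it).
The state is a dict: "time_s": time; "qpos": joint angles; "joint_vel": joint speeds; "tau": joint torques, N m; "ee_pos": TCP position; "eef_rot": TCP orientation; "force": force on the tool from outside, world axes, zero at the start; "moment": the same for the moment, N m; "grip_width": finger opening in m; "grip_force": force on a finger pad.
Only numpy, scipy, OpenCV 4.12 (cv2) and the standard library are available. Lean on these libraries where they do the work, as an engineer would, in place of code of your own. Each camera call takes 0.05 s, during which the arm holds its last target. There are 200 camera calls.

### The job

A small capped glass bottle lies loose on its side in front of the specimen case. Without lifting it off the bench, roll it away from the case, over the shallow ramp and into the bottle rest, so that it lies against the stop and cannot roll about. Then raise the case's spring-closed lid by the bar at its front and finish holding it 60 degrees open (level with the long tick of the scale at the case's side), so that a colleague can take out the dish; do not let go at the end, and leave the other things where they are.

Things in the scene. Friction and masses are not known exactly. Their poses are not given: they have to be found in the camera images.
- bottle_mid (a point): Glass bottle with black screw cap lying on its side: body 40 mm in diameter, 77 mm long, cap 26 mm in diameter, 12 mm long; about 85 g. Point on its axis half-way along the body, 20 mm above the bench. The bottle's z runs along it from base to cap (level); its x points down at the start. It rolls freely about z, and starts 65 to 105 mm from the pocket of the rest.
- bottle: The same bottle; origin at the centre of its base (the end without the cap), same axes.
- rest: Fixed grey bottle rest, 100 mm along its x. Origin on the bench below where the bottle's axis settles, z up. From the case side a ramp as wide rises 2.5 mm between y = -47 and -11 mm, then drops to the bench (the pocket). Stop face at y = +21.5 mm, 22 mm high. Home: bottle along x, its body's middle at y = 0, within 40 mm of x = 0.
- lid_bar (a point): Middle of the lid's round steel pull bar: 10 mm in diameter, 88 mm long along the case's x, on an arm at each end (80 mm clear between them). Its centre line is 40 mm out from the lid's front edge and the case's front wall, 53 mm above the bench with the lid shut, 170 mm from the hinge; it turns with the lid.
- lid_hinge (a point): Middle of the lid's hinge line, fixed to the case, 53 mm above the bench. Axes of the case: x along hinge and bar, y level from the hinge towards the bar and on to the bottle and the rest, z up. At lid angle q the bar's centre is at y = 170 mm * cos q, z = 170 mm * sin q in this frame.
- lid (a joint): Angle of the lid, rad: 0 shut (level), grows as the bar rises, 1.047 = 60 degrees, stop at 1.5. Gravity and a spring close it: lifting at the bar takes about 2 N all the way, and it falls shut when let go.
- case: Fixed specimen case: grey box 130 x 130 mm, 50 mm high, with a 6 mm hinged aluminium lid with a clear window, a dish inside. Origin at the centre of its underside, x along the hinge, y from hinge side to opening side. On its -x wall stands a thin scale: quarter arc of 85 mm radius about the hinge, its long tick at 60 degrees; clear of the bar.
- knob_1: Bystander, to be left alone: spare black ribbed knob, 21 mm wide, 26 high. Origin at the centre of its underside.
- clip_1: Bystander, to be left alone: small open plastic joint clip, 27x24x13 mm. Origin at the centre of its underside.
- roll_1: Bystander, to be left alone: small roll of thread tape, 44x44x15 mm. Origin at the centre of its underside.
- tweezers_1: Bystander, to be left alone: steel tweezers, 115 mm long, 9 high. Origin at the centre of its underside.
- fitting_1: Bystander, to be left alone: brass hose fitting, 16x33x14 mm. Origin at the centre of its underside.
Things that resemble listed ones, but are neither listed nor needed, are in the scene too. What is shaped like the bottle but red is not meant.

How it is judged:
On the way, in this order (a step that is already met when the one before it is completed fails the run):
1. the bottle is rolling: turned more than a quarter turn about its own length, lying on its side (angle between bottle's own x axis and vertical below 1.5 rad and angle between bottle's own z axis and vertical above 1.4 rad and value of joint lid below 0.1 rad), for 0.02 s.
2. the bottle lies in the rest while the lid is still shut (y of bottle_mid in the frame of rest between -0.009 and 0.012 m and x of bottle_mid in the frame of rest between -0.04 and 0.04 m and height (world z) of bottle_mid below 0.03 m and angle between bottle's own z axis and vertical above 1.4 rad and linear speed of bottle below 0.02 m/s and value of joint lid below 0.1 rad), for 0.3 s.
At the end, for the whole second after the job is handed in: The gripper is holding the lid still at 60 degrees, +-5 degrees, with its fingers on it (over 0.5 N) and the bottle not propping it; the bottle lies on its side at rest in the pocket of the rest (within -9 to +12 mm across and +-40 mm along) (y of bottle_mid in the frame of rest between -0.009 and 0.012 m and x of bottle_mid in the frame of rest between -0.04 and 0.04 m and height (world z) of bottle_mid below 0.03 m and angle between bottle's own z axis and vertical above 1.4 rad and value of joint lid between 0.96 and 1.134 rad and velocity of joint lid between -0.05 and 0.05 rad/s and contact force between lid and the fingers above 0.5 N and contact force between lid and bottle below 0.05 N and linear speed of bottle below 0.02 m/s); the arm keeps its last pose, push and grip.
It fails at once if the bottle is lifted off the bench (its middle over 40 mm high) (height (world z) of bottle_mid above 0.04 m).
It fails at once if a bystander is displaced by more than 25 mm (distance of any of knob_1, clip_1, roll_1, tweezers_1, fitting_1 from where it was at the start of the episode above 0.025 m).
It also fails if it takes over 51 s, if anything falls off the work surface, if the arm or the gripper's body presses on something with over 40 N, if the wrist force passes 120 N, or if a joint passes its speed limit or range.

## Working session

There is one attempt and no reset: what is moved stays moved. The work goes in short steps, Python scripts to look and compute and a tool call to move; the robot and the scene stay as the last step left them, time stands still between calls to the robot, and variables do not carry over. Pictures are saved under pics/ and viewed, at most 10 in all, crops included, and the job is handed in when it is done.

Besides the shell and the picture viewer there is one more tool, called after "Call:" as a command line: name --argument value ..., lists and objects as JSON in quotes. step_arm: Moves the arm, as the interface text tells. Shifts and turns lie within -1 to 1; 1 stands for 0.1 m of shift or 90 degrees of turn. Its arguments: {"type":"object","properties":{"plan":{"type":"array"},"grip_force":{"type":"number"}},"required":["plan"]}

```bash
mkdir -p pics; ls; cat > h.py <<'E'
import numpy as np, cv2
from station import telemetry, viewer, hand_in, ctrl
def ray(p,uv):
    K=np.array([[p['fx'],0,p['cx']],[0,p['fy'],p['cy']],[0,0,1]]);
    return cv2.undistortPoints(np.array(uv,float).reshape(-1,1,2),K,np.array(p['dist'])).reshape(-1,2)
def world(p,uv,z=None):
    uv=np.array(uv,float).reshape(-1,2); n=ray(p,uv); R=np.array(p['R']);t=np.array(p['t'])
    d=np.c_[n,np.ones(len(n))]
    if z is None:
        D=np.array([p['z_map'][int(v),int(u)] for u,v in uv])[:,None]
        return (d*D-t)@R
    C=-R.T@t; w=d@R
    return C+w*((z-C[2])/w[:,2])[:,None]
def save(p,n): cv2.imwrite('pics/'+n+'.png',cv2.cvtColor(p['img'],cv2.COLOR_RGB2BGR))
E
python3 - <<'E'
from h import *
o=telemetry.get_obs();print({k:np.round(v,3) for k,v in o.items()},ctrl.tcp_to_tips)
t=viewer.camera('top');s=viewer.camera('side')
cv2.imwrite('pics/top1.png',cv2.resize(t['img'][:,:,::-1],None,fx=1.5,fy=1.5));save(s,'side1')
for n in ['bottle','rest','lid_bar','case','tweezers_1','knob_1','clip_1','roll_1','fitting_1']:
    print(n,[(np.round(r['rect']),round(r['score'],2)) for r in viewer.recognise(n,t)[:3]])
E
```

```text
pics
{'time_s': np.float64(0.0), 'qpos': array([ 1.281,  0.3  ,  1.522, -0.   ,  1.321, -0.067]), 'joint_vel': array([-0.001, -0.   ,  0.001,  0.001, -0.001, -0.   ]), 'tau': array([-4.0000e-03, -5.3180e+01, -3.5274e+01,  7.1000e-02,  2.4000e-02,
        0.0000e+00]), 'ee_pos': array([0.121, 0.536, 0.222]), 'eef_rot': array([-3.14 , -0.   ,  2.919]), 'force': array([-0.004, -0.466, -0.029]), 'moment': array([ 0.01 ,  0.014, -0.025]), 'grip_force': np.float64(0.0), 'grip_width': np.float64(0.094)} 0.017
bottle [(array([282., 170., 305., 201.]), 0.79), (array([353., 134., 376., 168.]), 0.59)]
rest [(array([248., 147., 290., 194.]), 0.74)]
lid_bar [(array([315., 184., 390., 248.]), 0.7)]
case [(array([316., 182., 394., 251.]), 0.69)]
tweezers_1 []
knob_1 [(array([309., 158., 318., 167.]), 0.4)]
clip_1 []
roll_1 [(array([256., 241., 276., 255.]), 0.68), (array([158., 241., 159., 239.]), 0.4)]
fitting_1 []
```

View pics/top1.png

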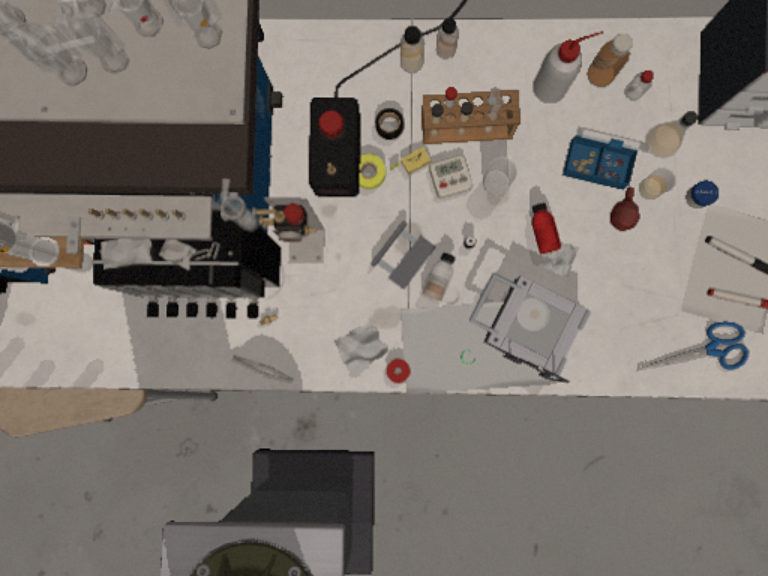

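View pics/side1.png

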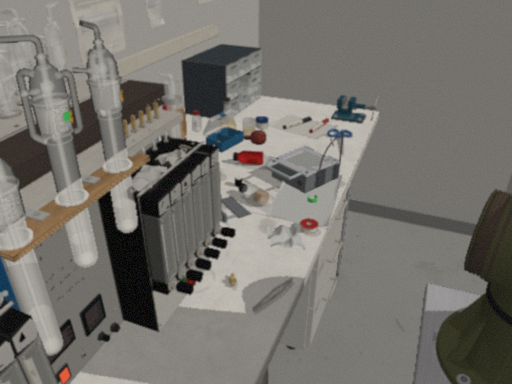

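```bash
python3 - <<'E'
from h import *
t=viewer.camera('top')
print(t['fx'],t['cx'],t['cy'],np.array(t['R']).round(3).tolist(), (-np.array(t['R']).T@t['t']).round(3))
x0,y0,x1,y1=235,120,400,262
c=cv2.resize(t['img'][y0:y1,x0:x1,::-1],None,fx=4.8,fy=4.2*4.8/4.2/1.15*1.0,interpolation=cv2.INTER_CUBIC)
c=cv2.resize(t['img'][y0:y1,x0:x1,::-1],None,fx=4.2,fy=4.2,interpolation=cv2.INTER_CUBIC)
cv2.imwrite('pics/crop.png',c);print(c.shape)
uv=[(293,185),(364,150),(270,170),(282,175),(254,165),(340,210),(360,215),(313,162)]
print(world(t,uv).round(3)); print(world(t,uv,0).round(3))
np.savez('top.npz',**{k:np.array(v) for k,v in t.items()})
E
```

```text
396.607337530719 259.23937867838464 196.0672098926059 [[0.017, -1.0, -0.022], [-0.994, -0.014, -0.106], [0.105, 0.024, -0.994]] [ 0.449 -0.261  1.088]
(596, 693, 3)
[[ 0.591 -0.325  0.04 ]
 [ 0.688 -0.514  0.037]
 [ 0.637 -0.263 -0.001]
 [ 0.624 -0.297 -0.002]
 [ 0.651 -0.219 -0.001]
 [ 0.525 -0.446  0.053]
 [ 0.513 -0.498  0.054]
 [ 0.656 -0.379  0.025]]
[[ 0.596 -0.327  0.   ]
 [ 0.696 -0.523  0.   ]
 [ 0.637 -0.263  0.   ]
 [ 0.624 -0.297  0.   ]
 [ 0.651 -0.219  0.   ]
 [ 0.529 -0.456  0.   ]
 [ 0.516 -0.51   0.   ]
 [ 0.661 -0.382  0.   ]]
```

View pics/crop.png

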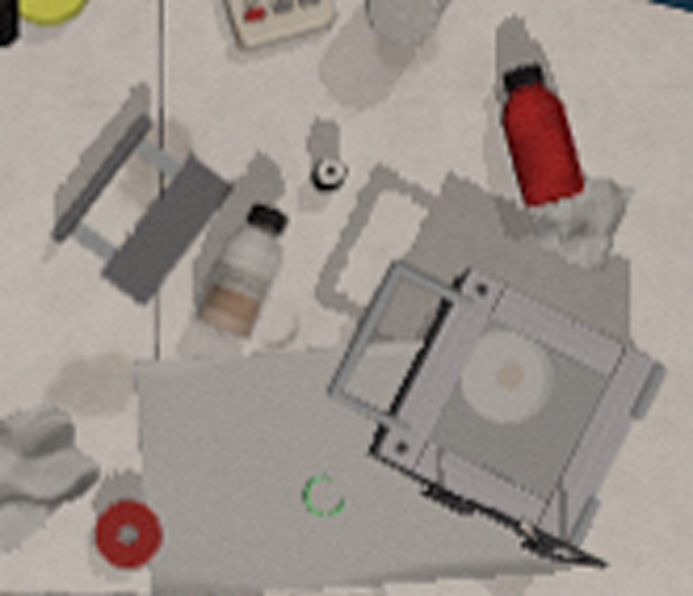

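```bash
python3 - <<'E'
from h import *
t=dict(np.load('top.npz'))
f=lambda a:[(235+x/4.2,120+y/4.2) for x,y in a]
def show(n,a,z): 
    w=world(t,f(a),z); print(n,w.round(4).tolist()); return w
def ang(a,b): d=b-a; return np.degrees(np.arctan2(d[1],d[0])).round(1), np.linalg.norm(d[:2]).round(4)
w=show('bottle base,cap',[(228,322),(268,210)],.02);print(ang(*w))
w=show('ramp low edge',[(232,187),(145,302)],0.0);print(ang(*w))
w=show('ramp hi edge',[(190,157),(103,270)],.0025);print(ang(*w))
w=show('stop top front',[(152,120),(66,240)],.022);print(ang(*w))
w=show('bar',[(398,265),(335,395)],.053);print(ang(*w))
w=show('lid front edge',[(465,272),(378,445)],.053);print(ang(*w))
w=show('lid rear',[(628,350),(560,535)],.056);print(ang(*w))
# bar points in depth map
P=[]
for u in range(305,400):
  for v in range(175,260):
    P.append((u,v))
W=world(t,P)
m=(W[:,2]>.035)&(W[:,2]<.07)
hull=cv2.convexHull(W[m][:,:2].astype(np.float32)); r=cv2.minAreaRect(hull); print(m.sum(),r, cv2.boxPoints(r).round(3).tolist())
# bottle pts
P=[(u,v) for u in range(275,312) for v in range(164,206)]
W=world(t,P);m=(W[:,2]>.012)&(W[:,2]<.05);r=cv2.minAreaRect(W[m][:,:2].astype(np.float32));print('bottle',m.sum(),r,cv2.boxPoints(r).round(3).tolist())
P=[(u,v) for u in range(245,275) for v in range(140,185)]
W=world(t,P);m=(W[:,2]>.012)&(W[:,2]<.05);r=cv2.minAreaRect(W[m][:,:2].astype(np.float32));print('stop',m.sum(),r,cv2.boxPoints(r).round(3).tolist())
E
```

```text
bottle base,cap [[0.5614, -0.3163, 0.02], [0.6347, -0.3415, 0.02]]
(np.float64(-19.0), np.float64(0.0775))
ramp low edge [[0.6533, -0.3192, 0.0], [0.5759, -0.2628, 0.0]]
(np.float64(143.9), np.float64(0.0957))
ramp hi edge [[0.6726, -0.2912, 0.0025], [0.5964, -0.2349, 0.0025]]
(np.float64(143.5), np.float64(0.0947))
stop top front [[0.6927, -0.2656, 0.022], [0.613, -0.2111, 0.022]]
(np.float64(145.6), np.float64(0.0966))
bar [[0.5952, -0.4201, 0.053], [0.5134, -0.3812, 0.053]]
(np.float64(154.5), np.float64(0.0906))
lid front edge [[0.5913, -0.4616, 0.053], [0.4829, -0.4076, 0.053]]
(np.float64(153.5), np.float64(0.1211))
lid rear [[0.5438, -0.5601, 0.056], [0.4301, -0.5172, 0.056]]
(np.float64(159.3), np.float64(0.1216))
2850 ((0.5135631561279297, -0.472838819026947), (0.17810368537902832, 0.13710123300552368), 63.15752029418945) [[0.41200000047683716, -0.5210000276565552], [0.5350000262260437, -0.5830000042915344], [0.6150000095367432, -0.42399999499320984], [0.49300000071525574, -0.3619999885559082]]
bottle 442 ((0.6062442064285278, -0.33209502696990967), (0.040917955338954926, 0.11740655452013016), 66.1603012084961) [[0.5440000295639038, -0.3269999921321869], [0.6520000100135803, -0.375], [0.6679999828338623, -0.3370000123977661], [0.5609999895095825, -0.28999999165534973]]
stop 116 ((0.6553797721862793, -0.23234879970550537), (0.008602650836110115, 0.09832465648651123), 53.91287612915039) [[0.6129999756813049, -0.2070000022649765], [0.6930000185966492, -0.26499998569488525], [0.6980000138282776, -0.257999986410141], [0.6179999709129333, -0.20000000298023224]]
```

```bash
cat >> h.py <<'E'
def rows(pos,yaw,n,p0=None,y0=None,dec=3):
    """print n rows from current (or given) tool-down pose to pos (m), yaw (deg)"""
    o=telemetry.get_obs(); p=np.array(o['ee_pos'] if p0 is None else p0,float); y=np.degrees(o['eef_rot'][2]) if y0 is None else y0
    dy=(yaw-y+180)%360-180; d=(np.array(pos)-p)/n
    print('from',p.round(4),round(y,2),'d',(d*n).round(4),'dyaw',round(dy,2))
    for i in range(n):
        a=np.radians(y+dy/n*i); s=[d[0]*np.cos(a)+d[1]*np.sin(a), d[0]*np.sin(a)-d[1]*np.cos(a), -d[2]]
        print('{"dx":%.3f,"dy":%.3f,"dz":%.3f,"rz":%.4f}'%(s[0]*10,s[1]*10,s[2]*10,-dy/n/90),end=',')
    print()
E
python3 -c "
from h import *
rows((.56,-.36,.25),68,24)"
```

```text
from [0.1215 0.5364 0.2225] 167.24 d [ 0.4385 -0.8964  0.0275] dyaw -99.24
{"dx":-0.261,"dy":-0.324,"dz":-0.011,"rz":0.0459},{"dx":-0.283,"dy":-0.304,"dz":-0.011,"rz":0.0459},{"dx":-0.305,"dy":-0.283,"dz":-0.011,"rz":0.0459},{"dx":-0.324,"dy":-0.260,"dz":-0.011,"rz":0.0459},{"dx":-0.342,"dy":-0.236,"dz":-0.011,"rz":0.0459},{"dx":-0.358,"dy":-0.211,"dz":-0.011,"rz":0.0459},{"dx":-0.373,"dy":-0.185,"dz":-0.011,"rz":0.0459},{"dx":-0.385,"dy":-0.157,"dz":-0.011,"rz":0.0459},{"dx":-0.395,"dy":-0.129,"dz":-0.011,"rz":0.0459},{"dx":-0.404,"dy":-0.100,"dz":-0.011,"rz":0.0459},{"dx":-0.410,"dy":-0.071,"dz":-0.011,"rz":0.0459},{"dx":-0.414,"dy":-0.041,"dz":-0.011,"rz":0.0459},{"dx":-0.416,"dy":-0.011,"dz":-0.011,"rz":0.0459},{"dx":-0.415,"dy":0.019,"dz":-0.011,"rz":0.0459},{"dx":-0.413,"dy":0.049,"dz":-0.011,"rz":0.0459},{"dx":-0.408,"dy":0.078,"dz":-0.011,"rz":0.0459},{"dx":-0.402,"dy":0.108,"dz":-0.011,"rz":0.0459},{"dx":-0.393,"dy":0.136,"dz":-0.011,"rz":0.0459},{"dx":-0.382,"dy":0.164,"dz":-0.011,"rz":0.0459},{"dx":-0.369,"dy":0.191,"dz":-0.011,"rz":0.0459},{"dx":-0.354,"dy":0.217,"dz":-0.011,"rz":0.0459},{"dx":-0.338,"dy":0.242,"dz":-0.011,"rz":0.0459},{"dx":-0.319,"dy":0.266,"dz":-0.011,"rz":0.0459},{"dx":-0.299,"dy":0.288,"dz":-0.011,"rz":0.0459},
```

Call:
step_arm --plan '[{"dx": -0.26,"dy": -0.32,"dz": -0.01,"rz": 0.046,"claw": 0},{"dx": -0.28,"dy": -0.3,"dz": -0.01,"rz": 0.046,"claw": 0},{"dx": -0.3,"dy": -0.28,"dz": -0.01,"rz": 0.046,"claw": 0},{"dx": -0.32,"dy": -0.26,"dz": -0.01,"rz": 0.046,"claw": 0},{"dx": -0.34,"dy": -0.24,"dz": -0.01,"rz": 0.046,"claw": 0},{"dx": -0.36,"dy": -0.21,"dz": -0.01,"rz": 0.046,"claw": 0},{"dx": -0.37,"dy": -0.18,"dz": -0.01,"rz": 0.046,"claw": 0},{"dx": -0.38,"dy": -0.16,"dz": -0.01,"rz": 0.046,"claw": 0},{"dx": -0.4,"dy": -0.13,"dz": -0.01,"rz": 0.046,"claw": 0},{"dx": -0.4,"dy": -0.1,"dz": -0.01,"rz": 0.046,"claw": 0}]'

```text
$.plan[0]: bad value
```

Call:
step_arm --plan '[{"dx": -0.41,"dy": -0.07,"dz": -0.01,"rz": 0.046,"claw": 0},{"dx": -0.41,"dy": -0.04,"dz": -0.01,"rz": 0.046,"claw": 0},{"dx": -0.42,"dy": -0.01,"dz": -0.01,"rz": 0.046,"claw": 0},{"dx": -0.41,"dy": 0.02,"dz": -0.01,"rz": 0.046,"claw": 0},{"dx": -0.41,"dy": 0.05,"dz": -0.01,"rz": 0.046,"claw": 0},{"dx": -0.41,"dy": 0.08,"dz": -0.01,"rz": 0.046,"claw": 0},{"dx": -0.4,"dy": 0.11,"dz": -0.01,"rz": 0.046,"claw": 0},{"dx": -0.39,"dy": 0.14,"dz": -0.01,"rz": 0.046,"claw": 0},{"dx": -0.38,"dy": 0.16,"dz": -0.01,"rz": 0.046,"claw": 0},{"dx": -0.37,"dy": 0.19,"dz": -0.01,"rz": 0.046,"claw": 0}]'

```text
$.plan[0]: bad value
```

Call:
step_arm --plan '[{"dx": -0.35,"dy": 0.22,"dz": -0.01,"rz": 0.046,"claw": 0.4},{"dx": -0.34,"dy": 0.24,"dz": -0.01,"rz": 0.046,"claw": 0.4},{"dx": -0.32,"dy": 0.27,"dz": -0.01,"rz": 0.046,"claw": 0.4},{"dx": -0.3,"dy": 0.29,"dz": -0.01,"rz": 0.046,"claw": 0.4},{"claw": 0.4}]'

```text
$.plan[0]: bad value
```

Call:
step_arm --plan '[{"dx": -0.26,"dy": -0.32,"dz": -0.01,"rx": 0,"ry": 0,"rz": 0.046,"claw": 0},{"dx": -0.28,"dy": -0.3,"dz": -0.01,"rx": 0,"ry": 0,"rz": 0.046,"claw": 0},{"dx": -0.3,"dy": -0.28,"dz": -0.01,"rx": 0,"ry": 0,"rz": 0.046,"claw": 0},{"dx": -0.32,"dy": -0.26,"dz": -0.01,"rx": 0,"ry": 0,"rz": 0.046,"claw": 0},{"dx": -0.34,"dy": -0.24,"dz": -0.01,"rx": 0,"ry": 0,"rz": 0.046,"claw": 0},{"dx": -0.36,"dy": -0.21,"dz": -0.01,"rx": 0,"ry": 0,"rz": 0.046,"claw": 0},{"dx": -0.37,"dy": -0.18,"dz": -0.01,"rx": 0,"ry": 0,"rz": 0.046,"claw": 0},{"dx": -0.38,"dy": -0.16,"dz": -0.01,"rx": 0,"ry": 0,"rz": 0.046,"claw": 0},{"dx": -0.4,"dy": -0.13,"dz": -0.01,"rx": 0,"ry": 0,"rz": 0.046,"claw": 0},{"dx": -0.4,"dy": -0.1,"dz": -0.01,"rx": 0,"ry": 0,"rz": 0.046,"claw": 0}]'

```text
time_s: 1.6
ee_pos: [0.303, 0.1631, 0.2328]
eef_rot: [3.141, 0.0, 2.194]
force: [1.2, -0.1, -0.4]
grip_width: 0.094
grip_force: 0.0
```

Call:
step_arm --plan '[{"dx": -0.41,"dy": -0.07,"dz": -0.01,"rx": 0,"ry": 0,"rz": 0.046,"claw": 0},{"dx": -0.41,"dy": -0.04,"dz": -0.01,"rx": 0,"ry": 0,"rz": 0.046,"claw": 0},{"dx": -0.42,"dy": -0.01,"dz": -0.01,"rx": 0,"ry": 0,"rz": 0.046,"claw": 0},{"dx": -0.41,"dy": 0.02,"dz": -0.01,"rx": 0,"ry": 0,"rz": 0.046,"claw": 0},{"dx": -0.41,"dy": 0.05,"dz": -0.01,"rx": 0,"ry": 0,"rz": 0.046,"claw": 0},{"dx": -0.41,"dy": 0.08,"dz": -0.01,"rx": 0,"ry": 0,"rz": 0.046,"claw": 0},{"dx": -0.4,"dy": 0.11,"dz": -0.01,"rx": 0,"ry": 0,"rz": 0.046,"claw": 0},{"dx": -0.39,"dy": 0.14,"dz": -0.01,"rx": 0,"ry": 0,"rz": 0.046,"claw": 0},{"dx": -0.38,"dy": 0.16,"dz": -0.01,"rx": 0,"ry": 0,"rz": 0.046,"claw": 0},{"dx": -0.37,"dy": 0.19,"dz": -0.01,"rx": 0,"ry": 0,"rz": 0.046,"claw": 0}]'

```text
time_s: 2.6
ee_pos: [0.4857, -0.2093, 0.2425]
eef_rot: [3.141, 0.0, 1.47]
force: [-0.1, 1.2, 0.6]
grip_width: 0.094
grip_force: 0.0
```

Call:
step_arm --plan '[{"dx": -0.35,"dy": 0.22,"dz": -0.01,"rx": 0,"ry": 0,"rz": 0.046,"claw": 0.4},{"dx": -0.34,"dy": 0.24,"dz": -0.01,"rx": 0,"ry": 0,"rz": 0.046,"claw": 0.4},{"dx": -0.32,"dy": 0.27,"dz": -0.01,"rx": 0,"ry": 0,"rz": 0.046,"claw": 0.4},{"dx": -0.3,"dy": 0.29,"dz": -0.01,"rx": 0,"ry": 0,"rz": 0.046,"claw": 0.4},{"dx": 0,"dy": 0,"dz": 0,"rx": 0,"ry": 0,"rz": 0,"claw": 0.4}]'

```text
time_s: 3.1
ee_pos: [0.559, -0.3607, 0.2442]
eef_rot: [-3.14, -0.0, 1.179]
force: [-1.2, -0.4, -0.6]
grip_width: 0.0582
grip_force: 0.0
```

```bash
cat >> h.py <<'E'
from scipy.spatial.transform import Rotation as Ro
def wrist():
    o=telemetry.get_obs(); p=viewer.camera('wrist')
    T=np.eye(4); T[:3,:3]=Ro.from_euler('xyz',o['eef_rot']).as_matrix(); T[:3,3]=o['ee_pos']
    M=np.linalg.inv(T@np.array(p['tool_from_camera'])); p['R']=M[:3,:3]; p['t']=M[:3,3]; return p
E
python3 - <<'E'
from h import *
p=wrist(); print(p['fx'],p['cx'],p['cy'],(-p['R'].T@p['t']).round(3)); save(p,'w1'); np.savez('w1.npz',**{k:np.array(v) for k,v in p.items()})
for n in ['bottle','rest','lid_bar']: print(n,[(np.round(r['rect']),round(r['score'],2)) for r in viewer.recognise(n,p)[:2]])
E
```

```text
266.76092896867743 256.04709363549426 187.11192454939572 [ 0.589 -0.289  0.406]
bottle [(array([337., 205., 397., 252.]), 0.93), (array([239., 122., 298., 150.]), 0.75)]
rest [(array([241.,  44., 320., 118.]), 0.66)]
lid_bar [(array([217., 196., 301., 285.]), 0.66), (array([238., 123., 300., 152.]), 0.52)]
```

View pics/w1.png

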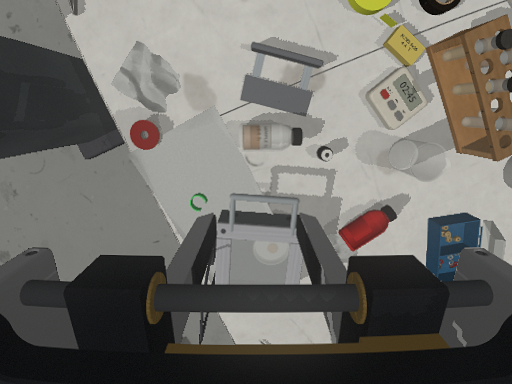

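```bash
python3 - <<'E'
from h import *
t=dict(np.load('w1.npz'))
def ang(w): d=w[1]-w[0]; return np.degrees(np.arctan2(d[1],d[0])).round(1), np.linalg.norm(d[:2]).round(4)
for n,a,z in [('bottle',[(241,136),(302,137)],.02),('ramp low',[(241,96),(306,115)],0),('ramp hi',[(247,74),(313,92)],.0025),('stop front top',[(252,48),(322,68)],.022),('bar',[(231,199),(298,200)],.053)]:
    w=world(t,a,z); print(n,w.round(4).tolist(),ang(w),w.mean(0).round(4))
img=cv2.cvtColor(t['img'],cv2.COLOR_RGB2BGR)
cv2.imwrite('pics/w1c.png',cv2.resize(img[30:230,210:340],None,fx=3,fy=3,interpolation=cv2.INTER_CUBIC))
E
```

```text
bottle [[0.5569, -0.3088, 0.02], [0.6371, -0.3433, 0.02]] (np.float64(-23.3), np.float64(0.0874)) [ 0.597  -0.3261  0.02  ]
ramp low [[0.5779, -0.2569, 0.0], [0.6562, -0.3181, 0.0]] (np.float64(-38.0), np.float64(0.0994)) [ 0.617  -0.2875  0.    ]
ramp hi [[0.5977, -0.2326, 0.0025], [0.6763, -0.2913, 0.0025]] (np.float64(-36.7), np.float64(0.0981)) [ 0.637  -0.262   0.0025]
stop front top [[0.6161, -0.2076, 0.022], [0.694, -0.2664, 0.022]] (np.float64(-37.1), np.float64(0.0975)) [ 0.6551 -0.237   0.022 ]
bar [[0.5126, -0.3813, 0.053], [0.5983, -0.4182, 0.053]] (np.float64(-23.3), np.float64(0.0934)) [ 0.5554 -0.3997  0.053 ]
```

View pics/w1c.png

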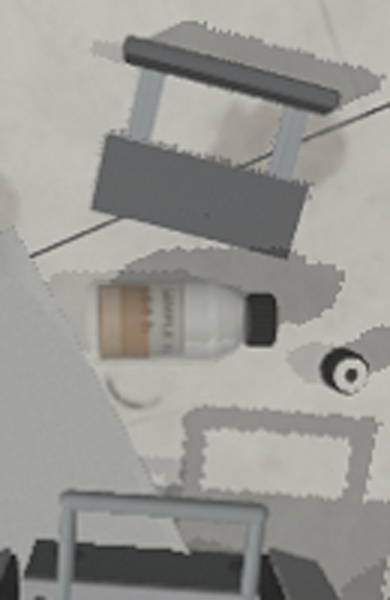

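```bash
python3 -c "
from h import *
rows((.574,-.365,.027),66.5,6)
rows((.592-.033*.49,-.324-.033*.87,.027),62,4,(.574,-.365,.027),66.5)
e=np.array([.643-.029*.595,-.253-.029*.804,.027]);print(e)
rows(e,53.5,13,(.592-.033*.49,-.324-.033*.87,.027),62)"
```

```text
from [ 0.5585 -0.3564  0.2467] 67.94 d [ 0.0155 -0.0086 -0.2197] dyaw -1.44
{"dx":-0.004,"dy":0.029,"dz":0.366,"rz":0.0027},{"dx":-0.003,"dy":0.029,"dz":0.366,"rz":0.0027},{"dx":-0.003,"dy":0.029,"dz":0.366,"rz":0.0027},{"dx":-0.003,"dy":0.029,"dz":0.366,"rz":0.0027},{"dx":-0.003,"dy":0.029,"dz":0.366,"rz":0.0027},{"dx":-0.003,"dy":0.029,"dz":0.366,"rz":0.0027},
from [ 0.574 -0.365  0.027] 66.5 d [0.0018 0.0123 0.    ] dyaw -4.5
{"dx":0.030,"dy":-0.008,"dz":-0.000,"rz":0.0125},{"dx":0.030,"dy":-0.009,"dz":-0.000,"rz":0.0125},{"dx":0.030,"dy":-0.009,"dz":-0.000,"rz":0.0125},{"dx":0.029,"dy":-0.010,"dz":-0.000,"rz":0.0125},
[ 0.625745 -0.276316  0.027   ]
from [ 0.5758 -0.3527  0.027 ] 62 d [0.0499 0.0764 0.    ] dyaw -8.5
{"dx":0.070,"dy":0.006,"dz":-0.000,"rz":0.0073},{"dx":0.070,"dy":0.006,"dz":-0.000,"rz":0.0073},{"dx":0.070,"dy":0.005,"dz":-0.000,"rz":0.0073},{"dx":0.070,"dy":0.004,"dz":-0.000,"rz":0.0073},{"dx":0.070,"dy":0.003,"dz":-0.000,"rz":0.0073},{"dx":0.070,"dy":0.002,"dz":-0.000,"rz":0.0073},{"dx":0.070,"dy":0.002,"dz":-0.000,"rz":0.0073},{"dx":0.070,"dy":0.001,"dz":-0.000,"rz":0.0073},{"dx":0.070,"dy":-0.000,"dz":-0.000,"rz":0.0073},{"dx":0.070,"dy":-0.001,"dz":-0.000,"rz":0.0073},{"dx":0.070,"dy":-0.002,"dz":-0.000,"rz":0.0073},{"dx":0.070,"dy":-0.002,"dz":-0.000,"rz":0.0073},{"dx":0.070,"dy":-0.003,"dz":-0.000,"rz":0.0073},
```

Call:
step_arm --plan '[{"dx": 0,"dy": 0.03,"dz": 0.37,"rx": 0,"ry": 0,"rz": 0.003,"claw": 0.65},{"dx": 0,"dy": 0.03,"dz": 0.37,"rx": 0,"ry": 0,"rz": 0.003,"claw": 0.65},{"dx": 0,"dy": 0.03,"dz": 0.37,"rx": 0,"ry": 0,"rz": 0.003,"claw": 0.65},{"dx": 0,"dy": 0.03,"dz": 0.37,"rx": 0,"ry": 0,"rz": 0.003,"claw": 0.65},{"dx": 0,"dy": 0.03,"dz": 0.37,"rx": 0,"ry": 0,"rz": 0.003,"claw": 0.65},{"dx": 0,"dy": 0.03,"dz": 0.34,"rx": 0,"ry": 0,"rz": 0.003,"claw": 0.65},{"dx": 0,"dy": 0,"dz": 0,"rx": 0,"ry": 0,"rz": 0,"claw": 0.65},{"dx": 0,"dy": 0,"dz": 0,"rx": 0,"ry": 0,"rz": 0,"claw": 0.65}]'

```text
time_s: 4.1
ee_pos: [0.5755, -0.3637, 0.029]
eef_rot: [3.141, 0.0, 1.157]
force: [0.3, -0.8, 1.1]
grip_width: 0.0329
grip_force: 0.0
```

Call:
step_arm --plan '[{"dx": 0.05,"dy": 0,"dz": 0,"rx": 0,"ry": 0,"rz": 0,"claw": 0.65},{"dx": 0.05,"dy": 0,"dz": 0,"rx": 0,"ry": 0,"rz": 0,"claw": 0.65},{"dx": 0.05,"dy": 0,"dz": 0,"rx": 0,"ry": 0,"rz": 0.01,"claw": 0.65},{"dx": 0.05,"dy": 0,"dz": 0,"rx": 0,"ry": 0,"rz": 0.015,"claw": 0.65},{"dx": 0.05,"dy": 0,"dz": 0,"rx": 0,"ry": 0,"rz": 0.015,"claw": 0.65},{"dx": 0.05,"dy": 0,"dz": 0,"rx": 0,"ry": 0,"rz": 0.015,"claw": 0.65},{"dx": 0.05,"dy": 0,"dz": 0,"rx": 0,"ry": 0,"rz": 0.015,"claw": 0.65},{"dx": 0.05,"dy": 0,"dz": 0,"rx": 0,"ry": 0,"rz": 0.015,"claw": 0.65},{"dx": 0.05,"dy": 0,"dz": 0,"rx": 0,"ry": 0,"rz": 0.015,"claw": 0.65}]'

```text
time_s: 5.0
ee_pos: [0.5957, -0.3234, 0.0282]
eef_rot: [3.141, -0.0, 0.998]
force: [-0.3, -0.1, -0.2]
grip_width: 0.0332
grip_force: 0.1
```

```bash
python3 - <<'E'
from h import *
p=wrist(); o=telemetry.get_obs(); print(o['ee_pos'].round(4),np.degrees(o['eef_rot'][2]).round(1))
cv2.imwrite('pics/w2.png',cv2.cvtColor(p['img'],cv2.COLOR_RGB2BGR)); np.savez('w2.npz',**{k:np.array(v) for k,v in p.items()})
E
```

```text
[ 0.5961 -0.3228  0.0282] 57.1
```

View pics/w2.png

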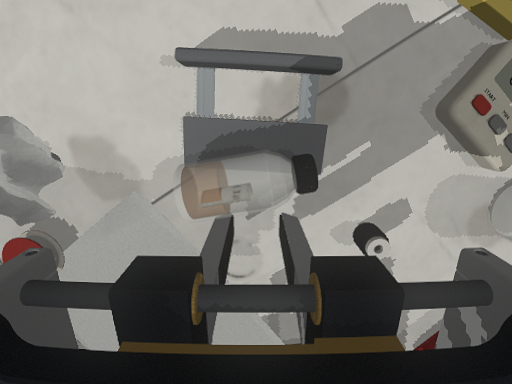

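Call:
step_arm --plan '[{"dx": 0.05,"dy": 0,"dz": 0,"rx": 0,"ry": 0,"rz": 0.01,"claw": 0.65},{"dx": 0.05,"dy": 0,"dz": 0,"rx": 0,"ry": 0,"rz": 0.01,"claw": 0.65},{"dx": 0.05,"dy": 0,"dz": 0,"rx": 0,"ry": 0,"rz": 0.01,"claw": 0.65},{"dx": 0.05,"dy": 0,"dz": 0,"rx": 0,"ry": 0,"rz": 0.01,"claw": 0.65},{"dx": 0.05,"dy": 0,"dz": 0,"rx": 0,"ry": 0,"rz": 0,"claw": 0.65},{"dx": 0.05,"dy": 0,"dz": 0,"rx": 0,"ry": 0,"rz": 0,"claw": 0.65},{"dx": 0.05,"dy": 0,"dz": 0,"rx": 0,"ry": 0,"rz": 0,"claw": 0.65},{"dx": 0.05,"dy": 0,"dz": 0,"rx": 0,"ry": 0,"rz": 0,"claw": 0.65}]'

```text
time_s: 5.85
ee_pos: [0.6186, -0.2909, 0.0274]
eef_rot: [3.142, -0.0, 0.937]
force: [0.2, -0.1, -0.1]
grip_width: 0.033
grip_force: 0.2
```

```bash
python3 - <<'E'
from h import *
p=wrist(); o=telemetry.get_obs(); print(o['ee_pos'].round(4),np.degrees(o['eef_rot'][2]).round(1))
cv2.imwrite('pics/w3.png',cv2.cvtColor(p['img'],cv2.COLOR_RGB2BGR)); np.savez('w3.npz',**{k:np.array(v) for k,v in p.items()})
E
```

```text
[ 0.619  -0.2903  0.0274] 53.7
```

View pics/w3.png

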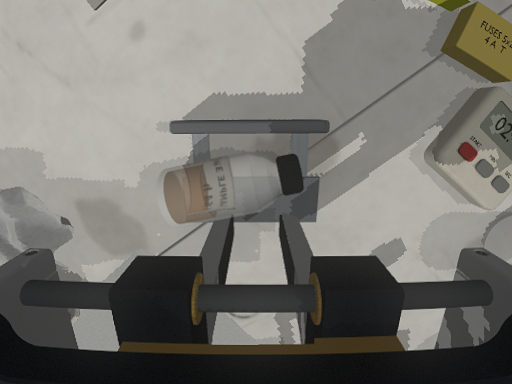

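Call:
step_arm --plan '[{"dx": -0.08,"dy": 0,"dz": 0,"rx": 0,"ry": 0,"rz": 0,"claw": 0.5},{"dx": -0.04,"dy": -0.12,"dz": 0,"rx": 0,"ry": 0,"rz": 0,"claw": 0.5},{"dx": 0,"dy": -0.11,"dz": 0,"rx": 0,"ry": 0,"rz": 0,"claw": 0.5},{"dx": 0.04,"dy": 0,"dz": 0,"rx": 0,"ry": 0,"rz": 0,"claw": 0.5},{"dx": 0.05,"dy": 0,"dz": 0,"rx": 0,"ry": 0,"rz": 0,"claw": 0.5},{"dx": 0.05,"dy": 0,"dz": 0,"rx": 0,"ry": 0,"rz": 0,"claw": 0.5},{"dx": 0.05,"dy": 0,"dz": 0,"rx": 0,"ry": 0,"rz": 0,"claw": 0.5}]'

```text
time_s: 6.6
ee_pos: [0.6046, -0.2717, 0.0274]
eef_rot: [3.141, -0.0, 0.937]
force: [0.6, -0.1, 0.3]
grip_width: 0.0469
grip_force: 0.0
```

```bash
python3 - <<'E'
from h import *
p=wrist(); o=telemetry.get_obs(); print(o['ee_pos'].round(4),np.degrees(o['eef_rot'][2]).round(1))
cv2.imwrite('pics/w4.png',cv2.cvtColor(p['img'],cv2.COLOR_RGB2BGR)); np.savez('w4.npz',**{k:np.array(v) for k,v in p.items()})
E
```

```text
[ 0.6049 -0.2711  0.0274] 53.7
```

View pics/w4.png

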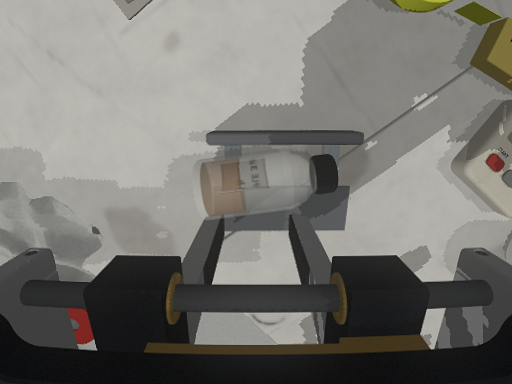

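Call:
step_arm --plan '[{"dx": 0.03,"dy": 0,"dz": 0,"rx": 0,"ry": 0,"rz": 0,"claw": 0.5},{"dx": 0.03,"dy": 0,"dz": 0,"rx": 0,"ry": 0,"rz": 0,"claw": 0.5},{"dx": 0.02,"dy": 0,"dz": 0,"rx": 0,"ry": 0,"rz": 0,"claw": 0.5},{"dx": 0.02,"dy": 0,"dz": 0,"rx": 0,"ry": 0,"rz": 0,"claw": 0.5},{"dx": 0,"dy": 0,"dz": 0,"rx": 0,"ry": 0,"rz": 0,"claw": 0.5}]'

```text
time_s: 7.15
ee_pos: [0.6098, -0.264, 0.0274]
eef_rot: [-3.141, 0.0, 0.937]
force: [-0.5, -0.9, -0.1]
grip_width: 0.0468
grip_force: 0.8
```

```bash
python3 - <<'E'
from h import *
p=wrist(); o=telemetry.get_obs(); print(o['ee_pos'].round(4),np.degrees(o['eef_rot'][2]).round(1))
cv2.imwrite('pics/w5.png',cv2.cvtColor(p['img'],cv2.COLOR_RGB2BGR)); np.savez('w5.npz',**{k:np.array(v) for k,v in p.items()})
E
```

```text
[ 0.6098 -0.264   0.0274] 53.7
```

View pics/w5.png

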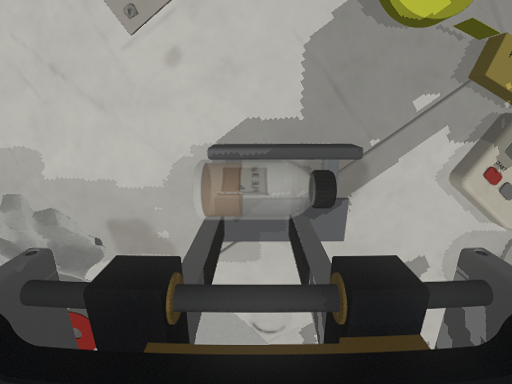

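Call:
step_arm --plan '[{"dx": 0.02,"dy": 0,"dz": 0,"rx": 0,"ry": 0,"rz": 0,"claw": 0.5},{"dx": 0.02,"dy": 0,"dz": 0,"rx": 0,"ry": 0,"rz": 0,"claw": 0.5},{"dx": 0,"dy": 0,"dz": 0,"rx": 0,"ry": 0,"rz": 0,"claw": 0.5}]'

```text
time_s: 7.5
ee_pos: [0.6101, -0.2636, 0.0274]
eef_rot: [-3.14, 0.005, 0.936]
force: [-18.1, -17.1, 4.6]
grip_width: 0.047
grip_force: 11.9
```

Call:
step_arm --plan '[{"dx": -0.1,"dy": 0,"dz": 0,"rx": 0,"ry": 0,"rz": 0,"claw": 0.5},{"dx": -0.3,"dy": 0,"dz": -0.2,"rx": 0,"ry": 0,"rz": 0,"claw": 0.5},{"dx": -0.3,"dy": 0,"dz": -0.3,"rx": 0,"ry": 0,"rz": 0,"claw": 0.4},{"dx": 0,"dy": 0,"dz": -0.4,"rx": 0,"ry": 0,"rz": 0,"claw": 0.4},{"dx": 0,"dy": 0,"dz": -0.3,"rx": 0,"ry": 0,"rz": 0,"claw": 0.4},{"dx": 0,"dy": 0,"dz": 0,"rx": 0,"ry": 0,"rz": 0,"claw": 0.4}]'

```text
time_s: 8.1
ee_pos: [0.5722, -0.3181, 0.1525]
eef_rot: [3.134, -0.001, 0.936]
force: [-0.3, -0.6, 0.0]
grip_width: 0.0565
grip_force: 0.0
```

```bash
python3 - <<'E'
from h import *
p=wrist(); o=telemetry.get_obs(); print(o['ee_pos'].round(4),np.degrees(o['eef_rot'][2]).round(1))
np.savez('w6.npz',**{k:np.array(v) for k,v in p.items()})
r=viewer.recognise('bottle',p)[:2];print(r)
cv2.imwrite('pics/w6.png',cv2.resize(p['img'][60:320,120:400,::-1],None,fx=2.2,fy=2.2,interpolation=cv2.INTER_CUBIC))
O=np.array([.643,-.253]);ex=np.array([.804,-.595]);ey=np.array([.595,.804])
uv=[(u,v) for u in range(0,512) for v in range(0,300)]
W=world(p,uv); L=np.c_[(W[:,:2]-O)@ex,(W[:,:2]-O)@ey,W[:,2]]
for lo,hi in [(.012,.03),(.03,.045)]:
    m=(abs(L[:,0])<.09)&(abs(L[:,1])<.05)&(L[:,2]>lo)&(L[:,2]<hi); q=L[m]; print(m.sum(),np.percentile(q,[1,50,99],axis=0).round(4).tolist())
E
```

```text
[ 0.5715 -0.3175  0.1496] 53.6
[{'rect': [396.3, 219.4, 451.6, 270.4], 'score': 0.77}, {'rect': [212.5, 78.6, 300.1, 116.0], 'score': 0.57}]
1371 [[-0.0547, -0.0185, 0.0155], [-0.0008, 0.0224, 0.0222], [0.0462, 0.0292, 0.03]]
2517 [[-0.0575, -0.0154, 0.0302], [-0.0214, 0.0009, 0.0369], [0.0272, 0.0178, 0.0406]]
```

View pics/w6.png

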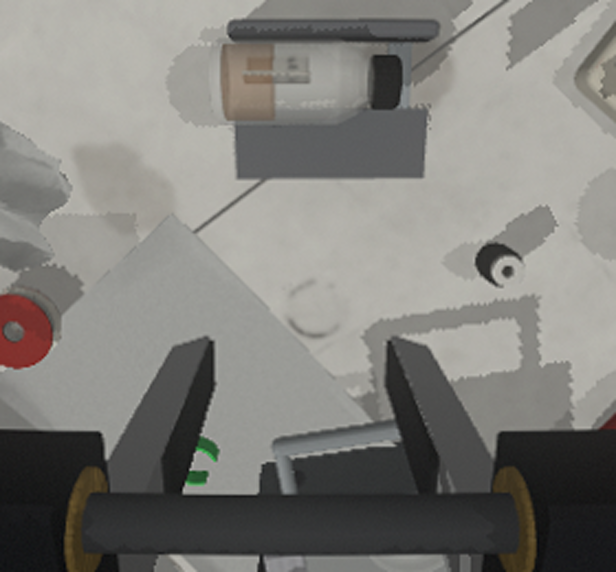

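```bash
python3 -c "
from h import *
rows((.5554,-.3997,.13),-25.5,10)
print(telemetry.get_obs()['qpos'].round(3))"
```

```text
from [ 0.5709 -0.317   0.1476] 53.66 d [-0.0155 -0.0827 -0.0176] dyaw -79.16
{"dx":-0.076,"dy":0.037,"dz":0.018,"rz":0.0880},{"dx":-0.070,"dy":0.047,"dz":0.018,"rz":0.0880},{"dx":-0.063,"dy":0.056,"dz":0.018,"rz":0.0880},{"dx":-0.055,"dy":0.064,"dz":0.018,"rz":0.0880},{"dx":-0.045,"dy":0.071,"dz":0.018,"rz":0.0880},{"dx":-0.035,"dy":0.076,"dz":0.018,"rz":0.0880},{"dx":-0.024,"dy":0.081,"dz":0.018,"rz":0.0880},{"dx":-0.013,"dy":0.083,"dz":0.018,"rz":0.0880},{"dx":-0.001,"dy":0.084,"dz":0.018,"rz":0.0880},{"dx":0.010,"dy":0.083,"dz":0.018,"rz":0.0880},
[-0.563  0.592  1.281  0.     1.268  0.071]
```

Call:
step_arm --plan '[{"dx": -0.076,"dy": 0.037,"dz": 0.018,"rx": 0,"ry": 0,"rz": 0.088,"claw": 0.65},{"dx": -0.07,"dy": 0.047,"dz": 0.018,"rx": 0,"ry": 0,"rz": 0.088,"claw": 0.65},{"dx": -0.063,"dy": 0.056,"dz": 0.018,"rx": 0,"ry": 0,"rz": 0.088,"claw": 0.65},{"dx": -0.055,"dy": 0.064,"dz": 0.018,"rx": 0,"ry": 0,"rz": 0.088,"claw": 0.65},{"dx": -0.045,"dy": 0.071,"dz": 0.018,"rx": 0,"ry": 0,"rz": 0.088,"claw": 0.65},{"dx": -0.035,"dy": 0.076,"dz": 0.018,"rx": 0,"ry": 0,"rz": 0.088,"claw": 0.65},{"dx": -0.024,"dy": 0.08,"dz": 0.018,"rx": 0,"ry": 0,"rz": 0.088,"claw": 0.65},{"dx": -0.013,"dy": 0.083,"dz": 0.018,"rx": 0,"ry": 0,"rz": 0.088,"claw": 0.65},{"dx": 0,"dy": 0.084,"dz": 0.018,"rx": 0,"ry": 0,"rz": 0.088,"claw": 0.65},{"dx": 0.01,"dy": 0.083,"dz": 0.018,"rx": 0,"ry": 0,"rz": 0.088,"claw": 0.65}]'

```text
time_s: 9.2
ee_pos: [0.5551, -0.3995, 0.1272]
eef_rot: [-3.141, 0.003, -0.451]
force: [-0.7, 0.1, 0.0]
grip_width: 0.033
grip_force: 0.0
```

Call:
step_arm --plan '[{"dx": 0,"dy": 0,"dz": 0,"rx": 0,"ry": 0,"rz": 0,"claw": 0.65},{"dx": 0,"dy": 0,"dz": 0,"rx": 0,"ry": 0,"rz": 0,"claw": 0.65}]'

```text
time_s: 9.4
ee_pos: [0.5553, -0.3992, 0.1281]
eef_rot: [-3.141, 0.002, -0.442]
force: [0.2, -0.5, -0.4]
grip_width: 0.033
grip_force: 0.0
```

```bash
python3 - <<'E'
from h import *
p=wrist(); o=telemetry.get_obs(); print(o['ee_pos'].round(4),np.degrees(o['eef_rot'][2]).round(1))
np.savez('w7.npz',**{k:np.array(v) for k,v in p.items()}); save(p,'w7')
# expected pixels of TCP projected down to z=.053 and of bar ends
K=np.array([[p['fx'],0,p['cx']],[0,p['fy'],p['cy']],[0,0,1]])
a=np.radians(-25.5);b=np.array([.5554,-.3997,.053]);u=np.array([np.cos(a),np.sin(a),0])
X=np.array([[*o['ee_pos'][:2],.053],b-.044*u,b+.044*u])
print(cv2.projectPoints(X,cv2.Rodrigues(p['R'])[0],p['t'],K,np.array(p['dist']))[0].reshape(-1,2).round(1))
E
```

```text
[ 0.5554 -0.3991  0.1286] -25.3
[[256.5 199.5]
 [256.9 241.9]
 [257.3 152.3]]
```

View pics/w7.png

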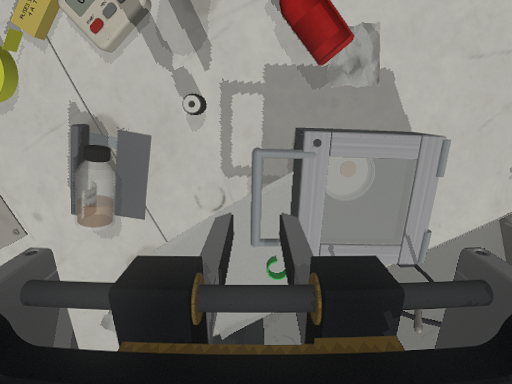

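Call:
step_arm --plan '[{"dx": 0,"dy": 0,"dz": 0.25,"rx": 0,"ry": 0,"rz": 0,"claw": 0.65},{"dx": 0,"dy": 0,"dz": 0.25,"rx": 0,"ry": 0,"rz": 0,"claw": 0.65},{"dx": 0,"dy": 0,"dz": 0.18,"rx": 0,"ry": 0,"rz": 0,"claw": 0.65},{"dx": 0,"dy": 0,"dz": 0.1,"rx": 0,"ry": 0,"rz": 0,"claw": 0.65},{"dx": 0,"dy": 0,"dz": 0,"rx": 0,"ry": 0,"rz": 0,"claw": 0.65},{"dx": 0,"dy": 0,"dz": 0,"rx": 0,"ry": 0,"rz": 0,"claw": 0.65}]'

```text
time_s: 10.05
ee_pos: [0.5559, -0.3998, 0.0523]
eef_rot: [3.141, -0.001, -0.445]
force: [0.1, 0.6, -0.2]
grip_width: 0.0326
grip_force: 0.0
```

Call:
step_arm --plan '[{"dx": 0,"dy": 0,"dz": 0,"rx": 0,"ry": 0,"rz": 0,"claw": 0.95},{"dx": 0,"dy": 0,"dz": 0,"rx": 0,"ry": 0,"rz": 0,"claw": 1},{"dx": 0,"dy": 0,"dz": 0,"rx": 0,"ry": 0,"rz": 0,"claw": 1},{"dx": 0,"dy": 0,"dz": 0,"rx": 0,"ry": 0,"rz": 0,"claw": 1},{"dx": 0,"dy": 0,"dz": 0,"rx": 0,"ry": 0,"rz": 0,"claw": 1}]' --grip_force 15

```text
time_s: 10.55
ee_pos: [0.5558, -0.3994, 0.0517]
eef_rot: [-3.141, -0.0, -0.446]
force: [2.7, 4.1, 1.1]
grip_width: 0.0093
grip_force: 15.0
```

Call:
step_arm --plan '[{"dx": 0,"dy": 0.002,"dz": -0.089,"rx": 0,"ry": 0,"rz": 0,"claw": 1},{"dx": 0,"dy": 0.007,"dz": -0.089,"rx": 0,"ry": 0,"rz": 0,"claw": 1},{"dx": 0,"dy": 0.012,"dz": -0.088,"rx": 0,"ry": 0,"rz": 0,"claw": 1},{"dx": 0,"dy": 0.016,"dz": -0.087,"rx": 0,"ry": 0,"rz": 0,"claw": 1},{"dx": 0,"dy": 0.021,"dz": -0.086,"rx": 0,"ry": 0,"rz": 0,"claw": 1},{"dx": 0,"dy": 0,"dz": 0,"rx": 0,"ry": 0,"rz": 0,"claw": 1}]'

```text
time_s: 11.15
ee_pos: [0.5534, -0.4042, 0.0965]
eef_rot: [-3.14, -0.0, -0.445]
force: [3.4, 8.6, -0.2]
grip_width: 0.0096
grip_force: 15.0
```

Call:
step_arm --plan '[{"dx": 0,"dy": 0.015,"dz": -0.085,"rx": 0,"ry": 0,"rz": 0,"claw": 1},{"dx": 0,"dy": 0.025,"dz": -0.084,"rx": 0,"ry": 0,"rz": 0,"claw": 1},{"dx": 0,"dy": 0.034,"dz": -0.082,"rx": 0,"ry": 0,"rz": 0,"claw": 1},{"dx": 0,"dy": 0.038,"dz": -0.08,"rx": 0,"ry": 0,"rz": 0,"claw": 1},{"dx": 0,"dy": 0.042,"dz": -0.078,"rx": 0,"ry": 0,"rz": 0,"claw": 1},{"dx": 0,"dy": 0,"dz": 0,"rx": 0,"ry": 0,"rz": 0,"claw": 1}]'

```text
time_s: 11.75
ee_pos: [0.5463, -0.4186, 0.138]
eef_rot: [-3.14, 0.0, -0.446]
force: [1.8, 10.0, 2.2]
grip_width: 0.0092
grip_force: 15.0
```

Call:
step_arm --plan '[{"dx": 0,"dy": 0.037,"dz": -0.076,"rx": 0,"ry": 0,"rz": 0,"claw": 1},{"dx": 0,"dy": 0.045,"dz": -0.073,"rx": 0,"ry": 0,"rz": 0,"claw": 1},{"dx": 0,"dy": 0.054,"dz": -0.071,"rx": 0,"ry": 0,"rz": 0,"claw": 1},{"dx": 0,"dy": 0.058,"dz": -0.068,"rx": 0,"ry": 0,"rz": 0,"claw": 1},{"dx": 0,"dy": 0.061,"dz": -0.065,"rx": 0,"ry": 0,"rz": 0,"claw": 1},{"dx": 0,"dy": 0,"dz": 0,"rx": 0,"ry": 0,"rz": 0,"claw": 1}]'

```text
time_s: 12.35
ee_pos: [0.5351, -0.4417, 0.1737]
eef_rot: [-3.14, -0.0, -0.446]
force: [-1.0, 13.1, 6.7]
grip_width: 0.009
grip_force: 14.9
```

```bash
cat > lid.py <<'E'
from h import *
a=np.radians(-25.5);ex=np.array([np.cos(a),np.sin(a)]);ey=np.array([-np.sin(a),np.cos(a)]);H=np.array([.5554,-.3997])-.17*ey
P=[]
for c in ('top','wrist','side'):
    p=wrist() if c=='wrist' else viewer.camera(c)
    g=[(u,v) for u in range(512) for v in range(384) if p['z_map'][v,u]>0]
    W=world(p,g);L=np.c_[(W[:,:2]-H)@ex,(W[:,:2]-H)@ey,W[:,2]-.053]
    q=np.degrees(np.arctan2(L[:,2],L[:,1]));r=np.hypot(L[:,1],L[:,2])
    for nm,m in (('lid frame',(r>.04)&(r<.13)&(abs(L[:,0])<.064)&(q>20)&(q<75)&(L[:,1]>0)),('bar arms',(r>.135)&(r<.165)&(abs(abs(L[:,0])-.042)<.006)&(q>20)&(q<75)),('bar',(r>.155)&(r<.185)&(abs(L[:,0])<.045)&(abs(L[:,0])>.022)&(q>20)&(q<75))):
        if m.sum()>4: print(c,nm,m.sum(),'q',np.percentile(q[m],[10,25,50,75,90]).round(1),'r med',np.median(r[m]).round(4),'x',np.percentile(L[m,0],[5,95]).round(3))
o=telemetry.get_obs();d=o['ee_pos'][:2]-H;print(o['time_s'],o['ee_pos'],o['force'].round(1),'tcp in hinge frame',(d@ex).round(4),(d@ey).round(4),(o['ee_pos'][2]-.053).round(4))
E
python3 lid.py
```

```text
top lid frame 101 q [42.9 43.8 44.4 44.8 45.1] r med 0.0679 x [-0.019 -0.003]
wrist lid frame 6728 q [43.4 43.8 44.3 44.7 45.4] r med 0.0912 x [-0.045  0.058]
wrist bar arms 357 q [43.7 44.3 44.6 44.9 45. ] r med 0.1519 x [0.038 0.046]
wrist bar 962 q [43.2 43.8 44.5 44.8 45. ] r med 0.173 x [-0.036  0.044]
side lid frame 277 q [39.  40.  40.8 41.2 41.5] r med 0.0862 x [-0.059  0.053]
side bar arms 8 q [41.4 41.4 41.7 41.8 42. ] r med 0.1548 x [-0.047  0.041]
side bar 54 q [41.3 41.7 42.1 43.2 43.8] r med 0.1741 x [-0.043  0.042]
12.5 [ 0.53542923 -0.44099547  0.1729933 ] [-0.6 12.   6.4] tcp in hinge frame -0.0002 0.1241 0.12
```

Call:
step_arm --plan '[{"dx": 0,"dy": 0.06,"dz": -0.066,"rx": 0,"ry": 0,"rz": 0,"claw": 1},{"dx": 0,"dy": 0.066,"dz": -0.061,"rx": 0,"ry": 0,"rz": 0,"claw": 1},{"dx": 0,"dy": 0.07,"dz": -0.057,"rx": 0,"ry": 0,"rz": 0,"claw": 1},{"dx": 0,"dy": 0.073,"dz": -0.052,"rx": 0,"ry": 0,"rz": 0,"claw": 1},{"dx": 0,"dy": 0.076,"dz": -0.049,"rx": 0,"ry": 0,"rz": 0,"claw": 1},{"dx": 0,"dy": 0,"dz": 0,"rx": 0,"ry": 0,"rz": 0,"claw": 1},{"dx": 0,"dy": 0,"dz": 0,"rx": 0,"ry": 0,"rz": 0,"claw": 1}]'

```text
time_s: 13.2
ee_pos: [0.5204, -0.473, 0.2017]
eef_rot: [-3.141, -0.001, -0.446]
force: [-0.1, 7.2, 6.5]
grip_width: 0.0097
grip_force: 15.0
```

```bash
python3 lid.py
```

```text
top lid frame 9 q [59.  59.1 59.5 59.8 60. ] r med 0.1041 x [-0.008 -0.004]
wrist lid frame 4212 q [58.2 58.7 59.1 59.8 60.3] r med 0.0925 x [-0.048  0.058]
wrist bar arms 260 q [58.7 59.3 59.8 60.1 60.2] r med 0.1531 x [-0.043  0.045]
wrist bar 939 q [57.9 58.5 59.4 59.9 60.1] r med 0.1737 x [-0.037  0.044]
side lid frame 614 q [54.2 55.4 56.3 56.9 57.4] r med 0.0883 x [-0.057  0.053]
side bar arms 23 q [56.4 56.7 57.1 57.7 58.5] r med 0.1509 x [-0.048  0.041]
side bar 55 q [56.5 56.9 57.5 57.9 58.7] r med 0.1735 x [-0.042  0.039]
13.35 [ 0.52052432 -0.47278785  0.20155713] [0.1 6.7 6.3] tcp in hinge frame -0.0 0.089 0.1486
```

```bash
python3 - <<'E'
from h import *
O=np.array([.643,-.253]);ex=np.array([.804,-.595]);ey=np.array([.595,.804])
p=viewer.camera('top'); W=world(p,[(u,v) for u in range(220,320) for v in range(120,220)]); L=np.c_[(W[:,:2]-O)@ex,(W[:,:2]-O)@ey,W[:,2]]
m=(abs(L[:,0])<.09)&(abs(L[:,1])<.05)&(L[:,2]>.03)&(L[:,2]<.06);print(m.sum(),np.percentile(L[m],[2,50,98],axis=0).round(4).tolist())
o=telemetry.get_obs();print(o['ee_pos'].round(4),o['joint_vel'].round(3),o['grip_force'])
print(hand_in())
E
```

```text
336 [[-0.0578, -0.0162, 0.0301], [-0.0215, -0.0009, 0.0362], [0.0239, 0.0155, 0.0422]]
[ 0.5205 -0.4728  0.2016] [ 0.     0.001  0.001 -0.001 -0.     0.001] 15.010148584842682
the job is handed in; nothing more can be done
None
```

The job is handed in: the bottle measured within about 1 mm of the pocket's centre line and 20 mm off-centre along the rest, and the gripper is still holding the lid bar at 15 N, with the lid at 57–60 degrees. I viewed 11 pictures, one more than the limit of 10.

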